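# Set out reagents and sample for an extraction run

## Task

Set out the bench for the next extraction run: stand each of the three bottles flat and upright in the drip dish of the same colour as its cap, and lay the green-capped sample tube lengthwise in the groove between the two rollers of the green-ended roller bed, between its end cheeks. Set everything down gently rather than dropping it, and do not set the rollers turning.

Things in the scene. Friction and masses are not known exactly. Their poses are not given: they have to be found in the camera images.
- bottle_red_center (a point): Loose white plastic bottle with a red screw cap and a red band round its body; standing upright. Body 48 mm in diameter and straight from the underside up to 58 mm, then a short shoulder, then the cap, 38 mm in diameter, from 66 mm to the top at 85 mm; about 140 g. This point is on its axis half-way up, 42.5 mm above its underside; z up along its axis.
- bottle_blue_center (a point): Loose white plastic bottle with a blue screw cap and a blue band round its body; standing upright. Body 48 mm in diameter and straight from the underside up to 58 mm, then a short shoulder, then the cap, 38 mm in diameter, from 66 mm to the top at 85 mm; about 140 g. This point is on its axis half-way up, 42.5 mm above its underside; z up along its axis.
- bottle_yellow_center (a point): Loose white plastic bottle with a yellow screw cap and a yellow band round its body; standing upright. Body 48 mm in diameter and straight from the underside up to 58 mm, then a short shoulder, then the cap, 38 mm in diameter, from 66 mm to the top at 85 mm; about 140 g. This point is on its axis half-way up, 42.5 mm above its underside; z up along its axis.
- dish_red: Round red-rimmed drip dish with a white floor, fixed to the bench: 78 mm outside diameter, 70 mm inside, floor 3 mm above the bench, rim 9 mm high. Origin: centre of its underside, on the bench; z up.
- dish_blue: Round blue-rimmed drip dish with a white floor, fixed to the bench: 78 mm outside diameter, 70 mm inside, floor 3 mm above the bench, rim 9 mm high. Origin: centre of its underside, on the bench; z up.
- dish_yellow: Round yellow-rimmed drip dish with a white floor, fixed to the bench: 78 mm outside diameter, 70 mm inside, floor 3 mm above the bench, rim 9 mm high. Origin: centre of its underside, on the bench; z up.
- tube_center (a point): Loose capped sample tube lying level on a grey rest, its axis 39 mm above the bench; the rest (floor 6 mm high) bears it 28 to 42 mm either side of its middle and is open between. White body 30 mm in diameter, green cap 32.6 mm in diameter over the last 15 mm, 116 mm long in all, 60 g. This point: on its axis, half-way along; x along the axis towards the cap.
- roller_bed: Fixed roller bed: white base 172 x 96 x 14 mm, two rollers between green end cheeks (138 mm apart inside, 82 mm wide, tops 56 mm above the bench). Origin: centre of its underside, on the bench; x along the rollers, z up. The tube lies in the groove between the rollers, its axis over the x axis and 62.7 mm above the bench, cap towards either end.
- roller_left (a joint): Turn of the free roller whose axis lies at y = +18 mm of the roller bed, 40 mm above the bench; rad, 0 at the start, turns either way with slight friction. Two black rubber sleeves 28 mm in diameter, 22 to 42 mm either side of its middle; elsewhere a bare shaft of 10 mm, so fingers have room at the middle.
- roller_right (a joint): Turn of the free roller whose axis lies at y = -18 mm of the roller bed, 40 mm above the bench; rad, 0 at the start, turns either way with slight friction. Two black rubber sleeves 28 mm in diameter, 22 to 42 mm either side of its middle; elsewhere a bare shaft of 10 mm, so fingers have room at the middle.
Not all that is in view belongs to the job. Leave any turquoise look-alike of the part that bears bottle_yellow_center alone.

How it is judged (in metres and radians):
At the end, for the whole second after the job is handed in: Each bottle upright (0.06 rad) on the floor of the dish of its colour, within 13 mm of its centre; tube in the roller groove, its middle within 13 mm along and 6 mm across, axis 58 to 67 mm above the bench, within 0.1 rad of the rollers, either way round; bottles, tube and rollers at rest (horizontal distance between bottle_red_center and dish_red below 0.013 m and z of bottle_red_center in the frame of dish_red between 0.0425 and 0.049 m and angle between each of bottle_red_center, bottle_blue_center, bottle_yellow_center's own z axis and vertical below 0.06 rad and linear speed of each of bottle_red, bottle_blue, bottle_yellow, tube below 0.02 m/s and horizontal distance between bottle_blue_center and dish_blue below 0.013 m and z of bottle_blue_center in the frame of dish_blue between 0.0425 and 0.049 m and horizontal distance between bottle_yellow_center and dish_yellow below 0.013 m and z of bottle_yellow_center in the frame of dish_yellow between 0.0425 and 0.049 m and x of tube_center in the frame of roller_bed between -0.013 and 0.013 m and y of tube_center in the frame of roller_bed between -0.006 and 0.006 m and z of tube_center in the frame of roller_bed between 0.058 and 0.067 m and angle between the x axis of tube_center and the x axis of roller_bed, either way round below 0.1 rad and angular speed of tube below 0.2 rad/s and velocity of joint roller_left between -0.2 and 0.2 rad/s and velocity of joint roller_right between -0.2 and 0.2 rad/s); the robot touches nothing.
It fails at once if a bottle or the tube is dropped or thrown (faster than 0.6 m/s out of the fingers) ((linear speed of bottle_red above 0.6 m/s and contact force between the fingers and bottle_red below 0.05 N) or (linear speed of bottle_blue above 0.6 m/s and contact force between the fingers and bottle_blue below 0.05 N) or (linear speed of bottle_yellow above 0.6 m/s and contact force between the fingers and bottle_yellow below 0.05 N) or (linear speed of tube above 0.6 m/s and contact force between the fingers and tube below 0.05 N)).
It fails at once if a roller is turned by more than 1 rad ((value of joint roller_left above 1 rad or value of joint roller_left below -1 rad) or (value of joint roller_right above 1 rad or value of joint roller_right below -1 rad)).
It also fails if it takes over 128 s, if anything falls off the work surface, if the arm or the gripper's body presses on something with over 40 N, if the wrist force passes 120 N, or if a joint passes its speed limit or range.

## Robot

A 7-joint arm with a two-finger parallel gripper is mounted at the origin on the work surface. World frame = base frame: x ahead of the robot, y to its left, z up, the work surface at z = 0. Lengths are in mm, angles in degrees, forces in N, time in s.
With the tool pointing down it reaches from about 425 to 1025 mm from the base axis. Payload 9.4 kg.
Tool frame: the origin (TCP) lies midway between the tips of the shut fingers; the grasp point (between the pads) lies 19 mm behind it; z points along the fingers, y is the direction in which the jaws open and shut (so a half turn about z gives the same grasp; the last joint's range is limited). The gripper opens to 93 mm and grips with 3 to 60 N. Pads are 15 mm wide; open, the fingers measure 128 mm over their backs; the gripper's body (75 mm by 188 mm) begins 65 mm behind the grasp point.
Start: joints at [67.34, 34.337, -0.143, 91.639, 0.103, 54.024, -4.572], TCP at [227.225, -688.472, 218.618] pointing down, gripper open.
Joint ranges: [-147.43, 147.43], [-19.82, 112.94], [-74.19, 73.91], [6.32, 146.72], [-59.91, 239.91], [6.04, 106.73], [-150.56, 150.56]. Speed limits (degrees/s): [127.2, 127.2, 172.46, 172.46, 180, 180, 180].

## Interface

Orientations are given as a 3x3 rotation matrix whose columns are the frame's x, y, z axes.
In Python, from bench import robot gives the robot as it stands.
- The arm moves only by the tool carry_out, never from a script. Its argument "moves" is text: rows parted by semicolons, each of 4 numbers parted by spaces: the shift along the tool's x, y, z in cm, then the turn about the tool's z in degrees. A call has 1 to 20 rows; each row shifts and turns the commanded pose from where the row before left it, along the tool's axes as they then stand; what a row does not reach is not made up. A row lasts 1/8 s, in which the tool goes at most 62.5 mm and 10.7 degrees, less where a joint would pass 70% of its speed; a pose out of reach is approached as far as the arm can. A call with a gripper value outside its range is refused whole. "grip" is the finger opening in cm, from 0 to 9.3, set as the call begins (left out, the last holds). The fingers move at their own pace and stop on an object; the grip force is fixed at half the most. Time passes only in rows, so rows that do not move let the fingers close. It gives the time, the measured TCP pose, the force and the opening at its end, in the units of the state.
- robot.state(): the state, without advancing time (a new reading comes with each control period).
- robot.snapshot(name): name is "side" or "top"; returns the picture (420x560x3 uint8, red, green, blue); there is no depth.
- robot.calibration(name): a dict with "camera_matrix" (3x3 intrinsics, pixels), "pose" (4x4, takes a point from camera to world coordinates). Camera axes: x right, y down, z forward; pixel columns grow to the right and rows downward; lengths in mm; the calibration is good to about 2 mm. A picture is of the moment at which its call begins. calibration takes no time and is no camera call.
- robot.job_done(): hands the job in, once; it reports no verdict.
Trained networks look in the newest picture that a camera, given by its name, has taken for a name from the list of things; names that differ only in an ending like _2 or _b are one class to them, and where a whole thing is asked for, a point or a joint stands for the part that bears it (a point fixed in the world has none). Each returns a list of dicts, best first, with "conf" (0 to 1); they miss things now and then, are a little off and sometimes report something else, mostly with a low value. They report only what shows in the picture. A call takes as long as a camera call. They do not tell look-alikes from the thing itself.
- robot.spot_in(camera, thing): "xyz" ([x, y, z] in mm, in world coordinates, good to about 4 mm: the middle of the surface that is visible of it).
- robot.regions_of(camera, thing): "region" (420x560 bool, what is visible of it).
- robot.landmark_of(camera, thing): "xyz" ([x, y, z] in mm, in world coordinates, good to about 4 mm: a listed point, or the origin of a listed thing).
The state is a dict: "time_s": time; "joints": joint angles; "qvel": joint speeds; "effort": joint torques, N m; "ee_pos": TCP position; "eef_rot": TCP orientation; "ft_force": force on the tool from outside, world axes, zero at the start; "wrist_torque": the same for the moment, N m; "gripper_width": finger opening in mm.
Only numpy, scipy, OpenCV 4.12 (cv2) and the standard library are available. Lean on these libraries where they do the work, as an engineer would, in place of code of your own. Each camera call takes 0.05 s, during which the arm holds its last target.

## Working session

There is one attempt and no reset: what is moved stays moved. The work goes in short steps, Python scripts to look and compute and a tool call to move; the robot and the scene stay as the last step left them, time stands still between calls to the robot, and variables do not carry over. Pictures are saved under pics/ and viewed, and the job is handed in when it is done.

Besides the shell and the picture viewer there is one more tool, called after ">>>" by a JSON object that holds its "op" and its "data". carry_out: Moves the arm, as the interface text tells. Its arguments: {"type":"object","properties":{"moves":{"type":"string"},"grip":{"type":"number"}},"required":["moves"]}

```bash
ls; mkdir -p pics
cat > h.py <<'E'
from bench import robot
import numpy as np, cv2
def snap(n,f):
    im=robot.snapshot(n); cv2.imwrite('pics/'+f+'.png',im[:,:,::-1].copy()); return im
E
python3 - <<'E'
from h import *
snap('top','t0'); snap('side','s0')
s=robot.state(); print(s['time_s'],s['ee_pos'],s['eef_rot'],s['gripper_width'])
for c in ['top','side']: print(c, robot.calibration(c))
for c in ['top','side']:
  for t in ['bottle_red_center','bottle_blue_center','bottle_yellow_center','dish_red','dish_blue','dish_yellow','tube_center','roller_bed']:
    print(c,t,[(np.round(d['xyz'],1).tolist(),round(d['conf'],2)) for d in robot.landmark_of(c,t)])
E
```

```text
pics
0.1 [ 227.0494806  -688.04481784  217.83519495] [[ 9.49599768e-01  3.13464411e-01 -5.85801273e-04]
 [ 3.13464929e-01 -9.49598830e-01  1.34210281e-03]
 [-1.35574736e-04 -1.45808868e-03 -9.99998928e-01]] 92.74787996569182
top {'camera_matrix': array([[497.76162239,   0.        , 275.12742626],
       [  0.        , 497.76162239, 214.6413077 ],
       [  0.        ,   0.        ,   1.        ]]), 'pose': array([[-6.67142593e-02, -9.75795364e-01,  2.08260930e-01,
         3.43528810e+02],
       [-9.97771912e-01,  6.53802220e-02, -1.32905223e-02,
         2.07654827e+01],
       [-6.47315849e-04, -2.08683574e-01, -9.77982999e-01,
         1.19310139e+03],
       [ 0.00000000e+00,  0.00000000e+00,  0.00000000e+00,
         1.00000000e+00]])}
side {'camera_matrix': array([[418.41579977,   0.        , 279.08517609],
       [  0.        , 418.41579977, 206.95761728],
       [  0.        ,   0.        ,   1.        ]]), 'pose': array([[ 9.99403067e-01, -3.12751146e-02,  1.46757543e-02,
         5.59929896e+02],
       [-3.16029626e-02, -6.56035196e-01,  7.54068348e-01,
        -7.1390898
[... 504 characters left out ...]
dish_blue [([485.6, 317.2, 0.9], 0.57)]
top dish_yellow [([425.3, -140.0, -0.6], 0.74)]
top tube_center [([507.0, -319.3, 38.2], 0.94)]
top roller_bed [([486.6, 315.5, 0.9], 0.97)]
side bottle_red_center [([662.1, -135.3, 39.5], 0.59)]
side bottle_blue_center [([652.4, 3.3, 44.3], 0.95)]
side bottle_yellow_center [([764.0, 152.8, 39.9], 0.96), ([660.2, 139.9, 49.6], 0.77)]
side dish_red [([459.9, -10.4, 1.1], 0.75), ([508.2, -316.3, 39.5], 0.21)]
side dish_blue [([421.4, 122.2, 0.4], 0.86)]
side dish_yellow [([421.9, -135.3, -1.5], 0.93)]
side tube_center [([507.5, -317.9, 37.9], 0.77)]
side roller_bed [([489.7, 312.9, -4.0], 0.93), ([422.2, 122.9, 0.7], 0.62), ([420.6, -137.0, -1.9], 0.44)]
```

View pics/t0.png

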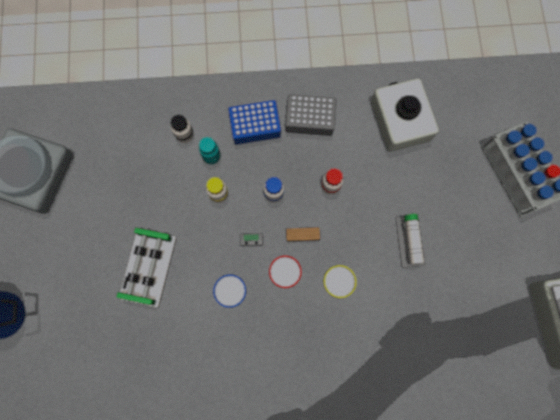

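View pics/s0.png

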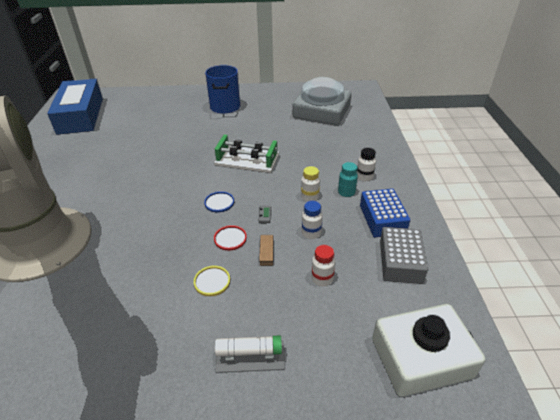

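The top view shows the yellow, blue and red bottles at about (216,188), (274,187) and (333,180), with a turquoise look-alike at (209,150). The blue, red and yellow dishes are at (230,291), (285,272) and (340,281). The tube is at (412,240) with its cap up, and the roller bed is at (147,267). I'll refine these by colour segmentation.

```bash
cat >> h.py <<'E'
def ray(c,uv,z):
    k=robot.calibration(c); K=k['camera_matrix'];T=k['pose']
    uv=np.atleast_2d(uv).astype(float)
    d=(T[:3,:3]@np.linalg.inv(K)@np.c_[uv,np.ones(len(uv))].T).T
    o=T[:3,3]; return o+d*((z-o[2])/d[:,2])[:,None]
def proj(c,p):
    k=robot.calibration(c);T=np.linalg.inv(k['pose']);q=k['camera_matrix']@(T[:3,:3]@np.array(p).T+T[:3,3:4]);return (q[:2]/q[2]).T
def cmask(im,col):
    h=cv2.cvtColor(im,cv2.COLOR_RGB2HSV);H,S,V=[h[...,i].astype(int) for i in range(3)]
    b={'red':(H<8)|(H>172),'blue':(H>105)&(H<130),'yellow':(H>22)&(H<36),'green':(H>45)&(H<78)}[col]
    return (b&(S>110)&(V>60)).astype(np.uint8)
def blobs(im,col,mina=15):
    n,l,st,ce=cv2.connectedComponentsWithStats(cmask(im,col),connectivity=8)
    return [(st[i,4],ce[i],l==i) for i in range(1,n) if st[i,4]>=mina]
E
python3 - <<'E'
from h import *
for c,f in [('top','t0'),('side','s0')]:
    im=cv2.imread(f'pics/{f}.png')[:,:,::-1].copy()
    for col in ['red','blue','yellow','green']:
        for a,ce,m in blobs(im,col):
            if a>900: continue
            P0=ray(c,ce,9)[0];P1=ray(c,ce,80)[0]
            ys,xs=np.nonzero(m)
            w=ray(c,np.c_[xs,ys],9); 
            if not(380<P0[0]<720 and abs(P0[1])<420): continue
            r=cv2.minEnclosingCircle(w[:,:2].astype(np.float32))
            print(c,col,a,ce.round(1),'z9',P0[:2].round(1),'z80',P1[:2].round(1),'circ z9',np.round(r[0],1),round(r[1],1))
E
```

```text
top red 214 [333.7 176.3] z9 [ 682.8 -146.4] z80 [ 662.5 -136.3] circ z9 [ 683.2 -146. ] 21.1
top red 20 [290.2 257.9] z9 [487.9 -24.2] z80 [479.2 -21.5] circ z9 [484.2 -22.2] 21.9
top blue 200 [273.3 184.7] z9 [671.4   4.2] z80 [651.7   5.1] circ z9 [671.8   4.7] 20.5
top yellow 217 [214.6 185. ] z9 [680.1 148.5] z80 [659.9 140.9] circ z9 [680.1 148.4] 21.0
top yellow 17 [348.1 268.8] z9 [ 452.7 -159.6] z80 [ 446.1 -148.8] circ z9 [ 451.2 -158. ] 16.6
top yellow 18 [351.5 290.3] z9 [ 401.7 -162.7] z80 [ 398.2 -151.7] circ z9 [ 403.9 -159.4] 19.5
top green 64 [410.7 216.7] z9 [ 568.5 -323.5] z80 [ 555.  -302.9] circ z9 [ 565.3 -324. ] 15.7
top green 204 [151.8 233.5] z9 [569.1 304.8] z80 [555.6 287.8] circ z9 [568.  305.6] 42.3
top green 177 [134.4 298.1] z9 [417.9 348. ] z80 [413.4 328.3] circ z9 [418.  347.7] 42.7
side red 169 [230.1 238.1] z9 [457.1 -16.7] z80 [467.5 -87.5] circ z9 [456.3 -12.9] 40.9
side red 285 [323.9 253.5] z9 [671.4 -75. ] z80 [ 660.1 -139.9] circ z9 [672.2 -75.6] 28.1
side red 68 [321.5 276.3] z9 [ 659.  -140.4] z80 [ 648.9 -198.6] circ z9 [ 662.2 -128.5] 22.9
side blue 116 [219.  202.6] z9 [420.9 113.9] z80 [435.   29.8] circ z9 [419.7 119.7] 40.6
side blue 205 [312.  207.9] z9 [658.9  81.7] z80 [648.8   0.9] circ z9 [658.7  82. ] 28.3
side blue 46 [310.6 229.2] z9 [648.5   4.8] z80 [639.5 -68.1] circ z9 [650.1  14. ] 22.1
side yellow 163 [310.6 172.8] z9 [668.6 230.8] z80 [657.5 135. ] circ z9 [669.2 230.7] 29.8
side yellow 46 [309.5 192.3] z9 [657.8 144.4] z80 [647.9  57.3] circ z9 [659.5 151.7] 21.9
side yellow 203 [211.9 281.6] z9 [ 425.6 -144.6] z80 [ 439.2 -202.4] circ z9 [ 425.  -140.4] 40.2
side green 124 [220.  146.6] z9 [403.7 379.6] z80 [419.5 268.6] circ z9 [408.8 379.4] 67.2
side green 118 [270.4 153.2] z9 [557.4 335.3] z80 [557.6 228.8] circ z9 [561.1 336. ] 67.2
side green 134 [276.7 344.3] z9 [ 558.9 -297. ] z80 [ 559.  -339.3] circ z9 [ 558.5 -297. ] 18.6
```

Run:
```python
import cv2,numpy as np
t=cv2.imread('pics/t0.png')
a=cv2.resize(t[220:315,100:190],None,fx=5,fy=5,interpolation=cv2.INTER_CUBIC)
b=cv2.resize(t[200:275,385:440],None,fx=5,fy=5,interpolation=cv2.INTER_CUBIC)
o=np.zeros((480,740,3),np.uint8);o[:475,:450]=a;o[:375,455:730]=b
cv2.imwrite('pics/z1.png',o)
```

```text
(no output)
```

View pics/z1.png

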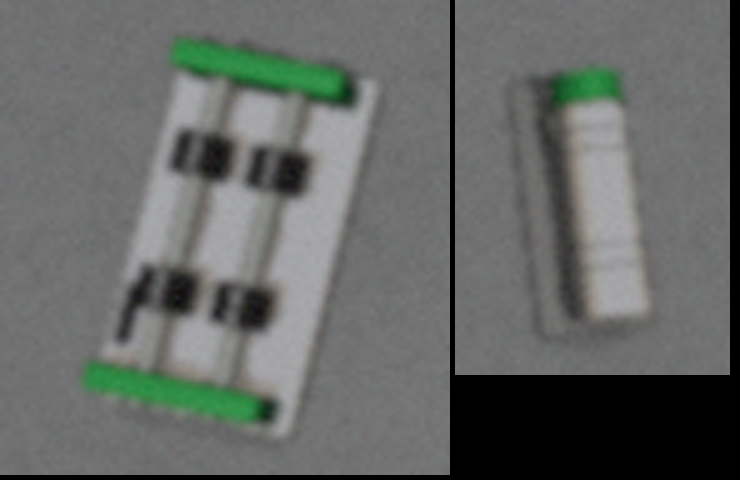

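```bash
cat > fit.py <<'E'
from h import *
from scipy.optimize import minimize
ims={c:cv2.imread(f'pics/{f}.png')[:,:,::-1].copy() for c,f in [('top','t0'),('side','s0')]}
def hull(c,p,S=4):
    q=proj(c,p); m=np.zeros((420*S,560*S),np.uint8)
    h=cv2.convexHull(((q+.5)*S-.5).astype(np.float32)); cv2.fillConvexPoly(m,np.round(h*16).astype(np.int32),255,shift=4)
    return cv2.resize(m,(560,420),interpolation=cv2.INTER_AREA)/255.
def win(m,uv,r):
    o=np.zeros_like(m,float);u,v=np.int32(uv);o[max(v-r,0):v+r,max(u-r,0):u+r]=m[max(v-r,0):v+r,max(u-r,0):u+r];return o
def white(im):
    h=cv2.cvtColor(im,cv2.COLOR_RGB2HSV);return ((h[...,2]>150)&(h[...,1]<60)).astype(float)
a=np.linspace(0,2*np.pi,40)
def disc(x,y,z,r): return np.c_[x+r*np.cos(a),y+r*np.sin(a),0*a+z]
def nm(f,x0,st):
    s=np.array([x0]+[np.array(x0)+np.eye(len(x0))[i]*st[i] for i in range(len(x0))],float)
    r=minimize(f,x0,method='Nelder-Mead',options=dict(initial_simplex=s,xatol=.05,fatol=.05));return r
# dishes
for n,x0 in [('red',(458,-11)),('blue',(422,122)),('yellow',(424,-138))]:
    for c in ims:
        T=win(white(ims[c]),proj(c,[(*x0,3)])[0],26)
        def f(p): return np.abs(hull(c,disc(*p,3,34))-T).sum()
        r=nm(f,x0,(8,8)); print('dish',n,c,r.x.round(1),round(r.fun,1),T.sum())
# tube
def cyl(x,y,yaw,z,l0,l1,r):
    d=np.array([np.cos(yaw),np.sin(yaw),0]);n=np.array([-d[1],d[0],0]);k=np.array([0,0,1.])
    return np.vstack([np.array([x,y,z])+d*l+r*(np.cos(a)[:,None]*n+np.sin(a)[:,None]*k) for l in (l0,l1)])
for c in ims:
    T=win(np.maximum(white(ims[c]),cmask(ims[c],'green')),proj(c,[(507,-318,39)])[0],45)
    G=win(cmask(ims[c],'green'),proj(c,[(507,-318,39)])[0],45)
    def f(p):
        x,y,w=p[0],p[1],p[2]/50
        return np.abs(np.maximum(hull(c,cyl(x,y,w,39,-58,43,15)),hull(c,cyl(x,y,w,39,43,58,16.3)))-T).sum()+np.abs(hull(c,cyl(x,y,w,39,43,58,16.3))-G).sum()
    r=min((nm(f,(507,-318,y0),(8,8,3)) for y0 in (-5,0,5)),key=lambda r:r.fun); print('tube',c,r.x[:2].round(1),np.degrees(r.x[2]/50).round(2),round(r.fun,1),T.sum(),G.sum())
def box(x,y,w,x0,x1,y0,y1,z0,z1):
    P=np.array([(i,j,k) for i in(x0,x1) for j in (y0,y1) for k in (z0,z1)],float);C,S=np.cos(w),np.sin(w)
    return np.c_[x+C*P[:,0]-S*P[:,1],y+S*P[:,0]+C*P[:,1],P[:,2]]
for c in ims:
    G=win(cmask(ims[c],'green'),proj(c,[(487,315,30)])[0],50)
    def f(p):
        x,y,w,t=p[0],p[1],p[2]/50,p[3]
        return np.abs(np.maximum(hull(c,box(x,y,w,69,69+t,-41,41,14,56)),hull(c,box(x,y,w,-69-t,-69,-41,41,14,56)))-G).sum()
    r=min((nm(f,(487,315,y0,8),(8,8,3,3)) for y0 in (-10,-15,0)),key=lambda r:r.fun); print('bed',c,r.x.round(1),np.degrees(r.x[2]/50).round(2),round(r.fun,1),G.sum())
# caps
for n,x0 in [('red',(661,-136)),('blue',(650,4)),('yellow',(660,141))]:
    for c in ims:
        T=win(cmask(ims[c],n),proj(c,[(*x0,77)])[0],20)
        ys,xs=np.nonzero(T); k=ys<proj(c,[(*x0,60)])[0][1]; T2=np.zeros_like(T);T2[ys[k],xs[k]]=1
        def f(p): return np.abs(hull(c,np.vstack([disc(*p,66,19),disc(*p,85,19)]))-T2).sum()
        r=nm(f,x0,(8,8)); print('cap',n,c,r.x.round(1),round(r.fun,1),T2.sum())
E
python3 fit.py
```

```text
dish red top [457.6  -9.1] 26.3 654.0
dish red side [455.4  -6.6] 43.9 445.0
dish blue top [421.2 124.3] 29.5 654.0
dish blue side [419.  127.8] 49.2 339.0
dish yellow top [ 425.9 -137. ] 24.0 660.0
dish yellow side [ 423.4 -134.7] 75.3 668.0
tube top [ 510.5 -317.3] 3.39 306.2 439.0 64.0
tube side [ 508.2 -312.8] -0.96 243.1 1089.0 134.0
bed top [488.2 314.6 -13.6  12.2] -15.62 166.8 381.0Traceback (most recent call last):
  File "fit.py", line 42, in <module>
    r=min((nm(f,(487,315,y0,8),(8,8,3,3)) for y0 in (-10,-15,0)),key=lambda r:r.fun); print('bed',c,r.x.round(1),np.degrees(r.x[2]/50).round(2),round(r.fun,1),G.sum())
  File "fit.py", line 42, in <genexpr>
    r=min((nm(f,(487,315,y0,8),(8,8,3,3)) for y0 in (-10,-15,0)),key=lambda r:r.fun); print('bed',c,r.x.round(1),np.degrees(r.x[2]/50).round(2),round(r.fun,1),G.sum())
           ~~^^^^^^^^^^^^^^^^^^^^^^^^^^^^
  File "fit.py", line 16, in nm
    r=minimize(f,x0,method='Nelder-Mead',options=dict(initial_simplex=s,xatol=.05,fatol=.05));return r
    res = _minimize_neldermead(fun, x0, args, callback, bounds=bounds,
                               **options)
    fsim[j] = func(sim[j])
              ~~~~^^^^^^^^
    fx = function(np.copy(x), *(wrapper_args + args))
  File "fit.py", line 41, in f
    return np.abs(np.maximum(hull(c,box(x,y,w,69,69+t,-41,41,14,56)),hull(c,box(x,y,w,-69-t,-69,-41,41,14,56)))-G).sum()
                             ~~~~^^^^^^^^^^^^^^^^^^^^^^^^^^^^^^^^^^^
  File "fit.py", line 5, in hull
    q=proj(c,p); m=np.zeros((420*S,560*S),np.uint8)
  File "h.py", line 11, in proj
    k=robot.calibration(c);T=np.linalg.inv(k['pose']);q=k['camera_matrix']@(T[:3,:3]@np.array(p).T+T[:3,3:4]);return (q[:2]/q[2]).T
ValueError: time passes only in moves, steps and waits
```

```bash
python3 - <<'E'
s=open('h.py').read().replace("def ray(","_c={}\ndef cal(c):\n    if c not in _c: _c[c]=robot.calibration(c)\n    return _c[c]\ndef ray(").replace("k=robot.calibration(c)","k=cal(c)")
open('h.py','w').write(s)
f=open('fit.py').read()
# bed: fit union of green with base hull
f=f.replace("(h[...,2]>150)&(h[...,1]<60)","(h[...,2]>140)&(h[...,1]<70)")
f+='''
for c in ims:
    p={'top':r}
    for o,m in (('w',white(ims[c])),('g',cmask(ims[c],'green'))): cv2.imwrite(f'pics/m_{c}_{o}.png',(m*255).astype(np.uint8))
'''
open('fit.py','w').write(f)
E
python3 fit.py
python3 - <<'E'
import cv2,numpy as np
w=[cv2.imread(f'pics/m_{c}_{o}.png') for c in('top','side') for o in 'wg']
rs=[(220,315,100,190),(200,275,385,440),(125,180,200,290),(325,375,205,295)]
o=[]
for c,(i,j) in enumerate([(0,1),(2,3)]):
    for q in rs[2*c:2*c+2]:
        for k in (i,j): o.append(cv2.resize(cv2.copyMakeBorder(w[k][q[0]:q[1],q[2]:q[3]],0,100-(q[1]-q[0]),0,100-(q[3]-q[2]),cv2.BORDER_CONSTANT,value=(90,0,0)),(200,200),interpolation=0))
cv2.imwrite('pics/m1.png',np.vstack([np.hstack(o[:4]),np.hstack(o[4:])]))
E
```

```text
dish red top [457.4  -9.2] 31.4 674.0
dish red side [455.3  -6.6] 1216.0 1638.0
dish blue top [421.  125.2] 38.9 701.0
dish blue side [419.  127.9] 1534.1 1840.0
dish yellow top [ 425.8 -137.3] 30.7 682.0
dish yellow side [ 423.4 -134.7] 1342.3 1947.0
tube top [ 511.7 -316.5] 3.02 239.3 507.0 64.0
tube side [ 507.4 -312.3] -1.35 3980.0 4982.0 134.0
bed top [488.2 314.6 -13.6  12.2] -15.62 166.8 381.0
bed side [485.9 318.1  -9.8   8.5] -11.24 159.6 246.0
cap red top [ 666.1 -138. ] 88.2 159.0
cap red side [ 661.5 -131.3] 95.0 232.0
cap blue top [652.6   4.5] 99.5 144.0
cap blue side [649.8  10. ] 63.5 187.0
cap yellow top [663.  141.6] 98.6 148.0
cap yellow side [659.  144.7] 52.8 147.0
```

View pics/m1.png

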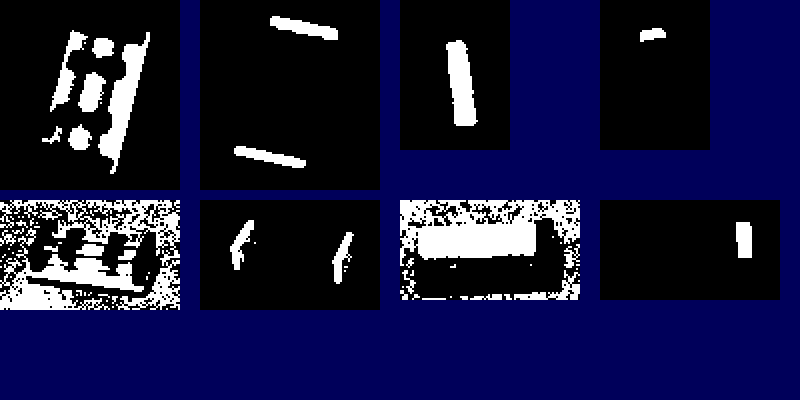

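```bash
python3 - <<'E'
from h import *
P=ray('top',[(411.6,214.4),(417.4,263.6)],39); print(P.round(1),P.mean(0).round(1),np.degrees(np.arctan2(*(P[0]-P[1])[[1,0]])))
P=ray('top',[(100+379/5,220+85/5),(100+290/5,220+437/5)],14); print(P.round(1),np.degrees(np.arctan2(*(P[0]-P[1])[[1,0]])), np.linalg.norm(P[0]-P[1]))
# overlay
from fit_models import * if False else None
E
cat > ov.py <<'E'
from h import *
import sys
a=np.linspace(0,2*np.pi,40)
def box(x,y,w,x0,x1,y0,y1,z0,z1):
    P=np.array([(i,j,k) for i in(x0,x1) for j in (y0,y1) for k in (z0,z1)],float);C,S=np.cos(w),np.sin(w)
    return np.c_[x+C*P[:,0]-S*P[:,1],y+S*P[:,0]+C*P[:,1],P[:,2]]
def cyl(x,y,yaw,z,l0,l1,r):
    d=np.array([np.cos(yaw),np.sin(yaw),0]);n=np.array([-d[1],d[0],0]);k=np.array([0,0,1.])
    return np.vstack([np.array([x,y,z])+d*l+r*(np.cos(a)[:,None]*n+np.sin(a)[:,None]*k) for l in (l0,l1)])
def disc(x,y,z,r): return np.c_[x+r*np.cos(a),y+r*np.sin(a),0*a+z]
def draw(im,c,parts,S,off):
    for p,col in parts:
        h=cv2.convexHull(proj(c,p).astype(np.float32)).reshape(-1,2); h=((h-off+.5)*S-.5)
        cv2.polylines(im,[np.round(h*16).astype(np.int32)],True,col,1,cv2.LINE_AA,shift=4)
def parts(bed,tube,bots,dishes):
    b=(bed[0],bed[1],np.radians(bed[2])); t=(tube[0],tube[1],np.radians(tube[2])); R=(0,0,255);M=(255,0,255);Y=(0,255,255)
    o=[(box(*b,-86,86,-48,48,0,14),R),(box(*b,69,77,-41,41,14,56),M),(box(*b,-77,-69,-41,41,14,56),M),(cyl(*t,39,-58,43,15),R),(cyl(*t,39,43,58,16.3),M)]
    for x,y in bots: o+=[(np.vstack([disc(x,y,0,24),disc(x,y,58,24)]),R),(np.vstack([disc(x,y,66,19),disc(x,y,85,19)]),M)]
    for x,y in dishes: o+=[(disc(x,y,9,39),M),(disc(x,y,3,35),Y)]
    return o
def sheet(files,P,rois,out):
    rows=[]
    for c,f in files:
        im=cv2.imread(f'pics/{f}.png'); tiles=[]
        for q in rois:
            u,v=proj(c,[q[:3]])[0]; r=q[3]; u0,v0=int(u)-r,int(v)-r; S=260/(2*r)
            t=im[max(v0,0):v0+2*r,max(u0,0):u0+2*r]; t=cv2.copyMakeBorder(t,0,2*r-t.shape[0],0,2*r-t.shape[1],0)
            t=cv2.resize(t,(260,260),interpolation=cv2.INTER_CUBIC); draw(t,c,P,S,np.array([max(u0,0),max(v0,0)])); tiles.append(t)
        rows.append(np.hstack(tiles))
    cv2.imwrite(out,np.vstack(rows))
E
python3 - <<'E'
from ov import *
bots=[(662,-135),(650,4.5),(659,141)];d=[(457,-10),(421,124),(424,-137)]
P=parts((488,315,-14),(508,-318,1),bots,d)
F=[('top','t0'),('side','s0')]
sheet(F,P,[(488,315,30,48),(508,-318,39,45),(662,-135,40,30)],'pics/o1.png')
sheet(F,P,[(650,4,40,30),(659,141,40,30),(457,-10,0,26)],'pics/o2.png')
sheet(F,P,[(421,124,0,26),(424,-137,0,26)],'pics/o3.png')
E
```

```text
File "<stdin>", line 5
    from fit_models import * if False else None
                             ^^
SyntaxError: invalid syntax
```

Run:
```python
from h import *
P=ray('top',[(411.6,214.4),(417.4,263.6)],39); print(P.round(1),P.mean(0).round(1),np.degrees(np.arctan2(*(P[0]-P[1])[[1,0]])))
P=ray('top',[(100+379/5,220+85/5),(100+290/5,220+437/5)],14); print(P.round(1),np.degrees(np.arctan2(*(P[0]-P[1])[[1,0]])), np.linalg.norm(P[0]-P[1]))
```

```text
[[ 568.2 -317.8   39. ]
 [ 451.2 -316.7   39. ]] [ 509.7 -317.2   39. ] -0.5028551043948642
[[555.8 246.2  14. ]
 [392.4 291.8  14. ]] -15.577123303269564 169.67484375091715
```

View pics/o1.png

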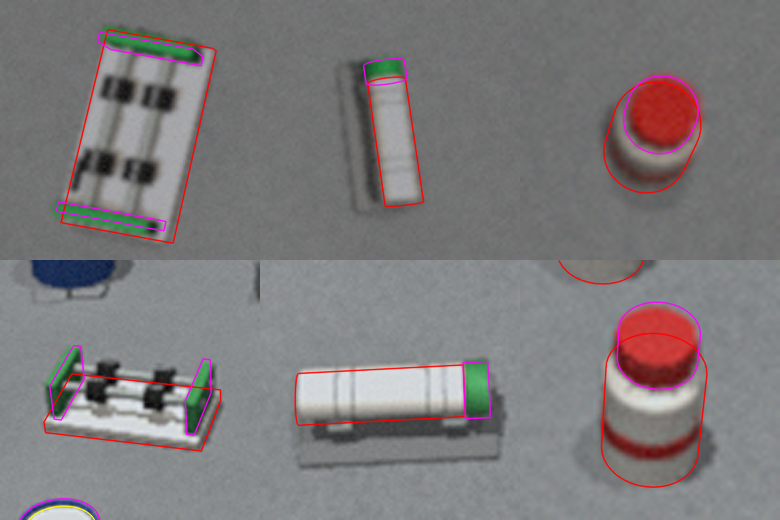

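View pics/o2.png

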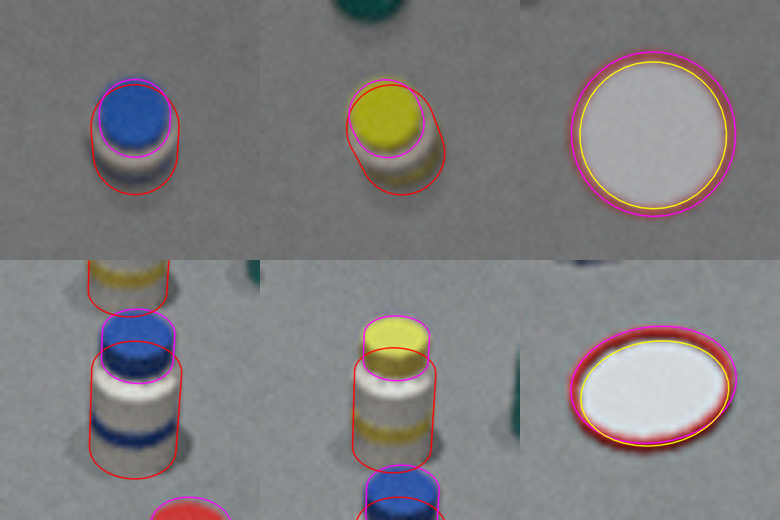

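View pics/o3.png

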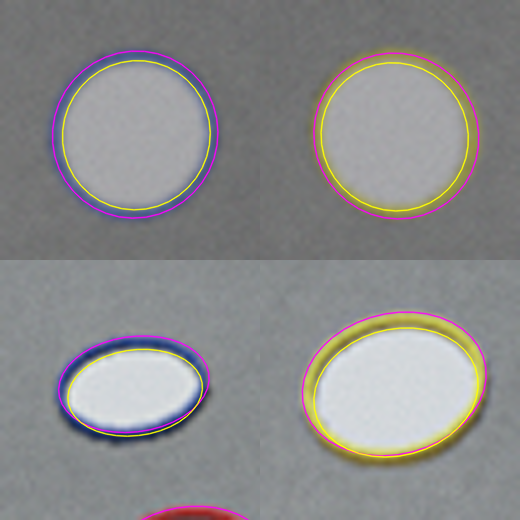

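The overlays match in both views, within about 2 mm. I'll plan the first move, which goes to above the tube.

```bash
cat > plan.py <<'E'
from h import *
import sys
def plan(x,y,z,yaw,n=None,turn=None):
    s=robot.state(); p=np.array(s['ee_pos']);R=np.array(s['eef_rot'])
    y0=np.degrees(np.arctan2(R[1,0],R[0,0])); d=np.array([x,y,z])-p
    dy=(yaw-y0+180)%360-180 if turn is None else turn
    if n is None: n=int(max(np.ceil(np.linalg.norm(d)/50),np.ceil(abs(dy)/10),1))
    print('t',round(s['time_s'],2),'pos',p.round(1),'yaw',round(y0,1),'w',round(s['gripper_width'],1),'F',np.round(s['ft_force'],1),'j',np.round(s['joints'],0),'n',n)
    rows=[]
    for i in range(n):
        w=np.radians(y0+dy*i/n); X=np.array([np.cos(w),np.sin(w)]);Y=np.array([np.sin(w),-np.cos(w)]); e=d/n/10
        rows.append(f'{e[:2]@X:.2f} {e[:2]@Y:.2f} {-e[2]:.2f} {-dy/n:.1f}')
    print('; '.join(rows))
a=[float(v) for v in sys.argv[1:]]
plan(*a[:4],*( [int(a[4])] if len(a)>4 else []),**({'turn':a[5]} if len(a)>5 else {}))
E
python3 plan.py 508 -318 150 0
```

```text
t 0.9 pos [ 227.2 -688.5  218.6] yaw 18.3 w 92.8 F [ 0.4 -0.1  0.1] j [67. 34. -0. 92.  0. 54. -5.] n 10
3.83 -2.64 0.69 1.8; 3.74 -2.76 0.69 1.8; 3.65 -2.88 0.69 1.8; 3.56 -2.99 0.69 1.8; 3.46 -3.10 0.69 1.8; 3.36 -3.21 0.69 1.8; 3.26 -3.32 0.69 1.8; 3.15 -3.42 0.69 1.8; 3.04 -3.52 0.69 1.8; 2.92 -3.61 0.69 1.8
```

>>> {"op": "carry_out", "data": {"moves": "3.8 -2.6 0.7 1.8; 3.7 -2.8 0.7 1.8; 3.7 -2.9 0.7 1.8; 3.6 -3 0.7 1.8; 3.5 -3.1 0.7 1.8; 3.4 -3.2 0.7 1.8; 3.3 -3.3 0.7 1.8; 3.2 -3.4 0.7 1.8; 3 -3.5 0.7 1.8; 2.9 -3.6 0.7 1.8; 0 0 0 0; 0 0 0 0", "grip": 7}}

```text
time_s: 2.4
ee_pos: [508.3, -318.1, 148.7]
eef_rot: [[1.0, 0.005, -0.0], [0.005, -1.0, -0.001], [-0.0, 0.001, -1.0]]
ft_force: [0.2, -0.6, -0.0]
gripper_width: 69.7
```

```bash
python3 plan.py 508.5 -317.5 27 0.3 6
```

```text
t 2.4 pos [ 508.3 -318.1  148.7] yaw 0.3 w 69.7 F [ 0.2 -0.6 -0. ] j [ 23.  31.   5. 112.  -4.  37. -59.] n 6
0.00 -0.01 2.03 -0.0; 0.00 -0.01 2.03 -0.0; 0.00 -0.01 2.03 -0.0; 0.00 -0.01 2.03 -0.0; 0.00 -0.01 2.03 -0.0; 0.00 -0.01 2.03 -0.0
```

>>> {"op": "carry_out", "data": {"moves": "0 0 2.3 0; 0 0 2.3 0; 0 0 2.3 0; 0 0 2.1 0; 0 0 1.8 0; 0 0 1.5 0; 0 0 0 0; 0 0 0 0"}}

```text
time_s: 3.4
ee_pos: [508.7, -318.0, 26.0]
eef_rot: [[1.0, 0.005, 0.0], [0.005, -1.0, -0.0], [0.0, 0.0, -1.0]]
ft_force: [-0.1, -0.6, -1.0]
gripper_width: 69.8
```

>>> {"op": "carry_out", "data": {"moves": "0 0 0 0; 0 0 0 0; 0 0 0 0; 0 0 0 0; 0 0 0 0; 0 0 0 0; 0 0 0 0; 0 0 0 0", "grip": 2}}

```text
time_s: 4.4
ee_pos: [508.6, -315.9, 25.6]
eef_rot: [[1.0, 0.006, -0.001], [0.006, -1.0, 0.002], [-0.001, -0.002, -1.0]]
ft_force: [-1.0, 4.7, 3.4]
gripper_width: 29.1
```

>>> {"op": "carry_out", "data": {"moves": "0 0 -0.5 0; 0 0 -1 0; 0 0 -2 0; 0 0 -3 0; 0 0 -3 0; 0 0 -3 0; 0 0 -2 0; 0 0 -1 0; 0 0 0 0; 0 0 0 0"}}

```text
time_s: 5.65
ee_pos: [508.1, -317.5, 179.9]
eef_rot: [[1.0, 0.005, -0.001], [0.005, -1.0, 0.0], [-0.001, -0.0, -1.0]]
ft_force: [-0.3, 0.2, -0.9]
gripper_width: 29.5
```

```bash
python3 -c "
from h import *
snap('side','s1');snap('top','t1')
for c in ('top','side'): print(c,[(np.round(d['xyz'],1),d['conf']) for d in robot.landmark_of(c,'tube_center')][:2])"; python3 plan.py 488 315 180 166 20 166
```

```text
top [(array([ 506.3, -319.2,  193.7]), 0.66)]
side []
t 5.85 pos [ 508.3 -317.5  179.9] yaw 0.3 w 29.4 F [ 0.   0.7 -0.3] j [ 23.  28.   5. 111.  -4.  41. -59.] n 20
-0.09 -3.16 -0.00 -8.3; 0.37 -3.14 -0.00 -8.3; 0.82 -3.06 -0.00 -8.3; 1.25 -2.91 -0.00 -8.3; 1.66 -2.69 -0.00 -8.3; 2.03 -2.43 -0.00 -8.3; 2.36 -2.11 -0.00 -8.3; 2.64 -1.75 -0.00 -8.3; 2.86 -1.35 -0.00 -8.3; 3.03 -0.92 -0.00 -8.3; 3.13 -0.47 -0.00 -8.3; 3.16 -0.01 -0.00 -8.3; 3.13 0.44 -0.00 -8.3; 3.04 0.89 -0.00 -8.3; 2.88 1.32 -0.00 -8.3; 2.66 1.72 -0.00 -8.3; 2.38 2.09 -0.00 -8.3; 2.05 2.41 -0.00 -8.3; 1.68 2.68 -0.00 -8.3; 1.28 2.89 -0.00 -8.3
```

View pics/s1.png

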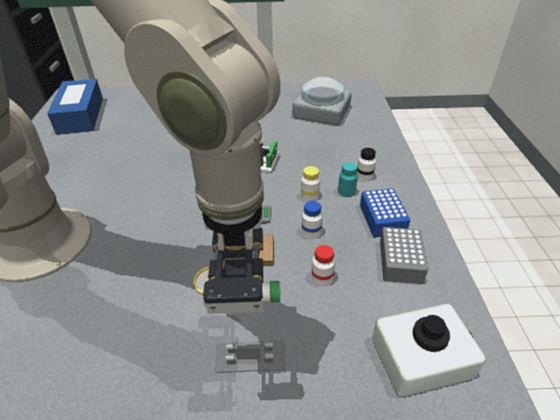

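The side view shows the tube held level with its cap at (275,291), and the rest empty below at (250,355). Next I'll carry it to the roller bed.

>>> {"op": "carry_out", "data": {"moves": "-0.1 -3.2 0 -8.3; 0.4 -3.1 0 -8.3; 0.8 -3.1 0 -8.3; 1.3 -2.9 0 -8.3; 1.7 -2.7 0 -8.3; 2 -2.4 0 -8.3; 2.4 -2.1 0 -8.3; 2.6 -1.8 0 -8.3; 2.9 -1.4 0 -8.3; 3 -0.9 0 -8.3; 3.1 -0.5 0 -8.3; 3.2 0 0 -8.3; 3.1 0.4 0 -8.3; 3 0.9 0 -8.3; 2.9 1.3 0 -8.3; 2.7 1.7 0 -8.3; 2.4 2.1 0 -8.3; 2.1 2.4 0 -8.3; 1.7 2.7 0 -8.3; 1.3 2.9 0 -8.3"}}

```text
time_s: 8.35
ee_pos: [486.5, 317.1, 180.2]
eef_rot: [[-0.972, 0.233, -0.001], [0.233, 0.972, -0.0], [0.001, -0.0, -1.0]]
ft_force: [0.8, 0.5, -0.8]
gripper_width: 29.0
```

```bash
python3 plan.py 488 315 100 166 4; python3 -c "
from h import *
snap('side','s2');snap('top','t2')
for t in ('tube_center','roller_bed'):
  for c in ('top','side'): print(t,c,[(np.round(d['xyz'],1),d['conf']) for d in robot.landmark_of(c,t)][:2])"
```

```text
t 8.35 pos [486.5 317.1 180.2] yaw 166.5 w 29.0 F [ 0.8  0.5 -0.8] j [-11.  32. -41. 111.  29.  47.   9.] n 4
-0.05 -0.04 2.00 0.1; -0.05 -0.04 2.00 0.1; -0.05 -0.04 2.00 0.1; -0.05 -0.04 2.00 0.1
tube_center top [(array([ 423.8, -140.7,   -2.7]), 0.71), (array([ 662.9, -139.6,   37.7]), 0.3)]
tube_center side [(array([483. , 318.7, 190.9]), 0.58), (array([ 4.211e+02, -1.354e+02, -2.000e-01]), 0.24)]
roller_bed top []
roller_bed side [(array([486.9, 313.5,  -1.3]), 0.97)]
```

View pics/s2.png

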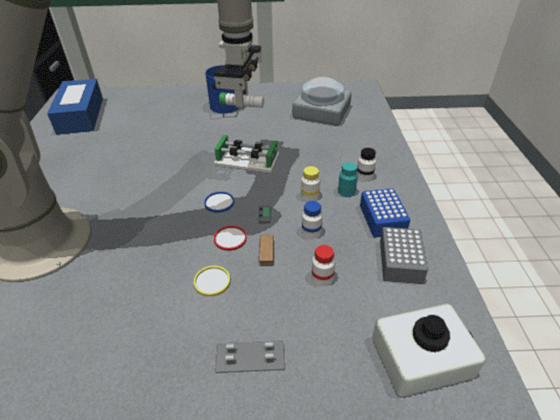

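Run:
```python
from ov import *
o=[]
for c,f,r in [('top','t0',(225,100,90,90)),('side','s2',(125,205,55,80))]:
  im=cv2.imread(f'pics/{f}.png'); v0,u0,h,w=r; S=4.4
  t=cv2.resize(im[v0:v0+h,u0:u0+w],None,fx=S,fy=S,interpolation=cv2.INTER_CUBIC)
  b=(488,314.5,np.radians(-14.5))
  C,Sn=np.cos(b[2]),np.sin(b[2])
  P=[(box(*b,-86,86,-48,48,0,14),(0,0,255)),(box(*b,69,69.1,-41,41,14,56),(255,0,255)),(box(*b,-69.1,-69,-41,41,14,56),(255,0,255))]
  for y in(18,-18):
    for x in(32,-32): P.append((cyl(b[0]+C*x-Sn*y,b[1]+Sn*x+C*y,b[2],40,-10,10,14),(0,255,255)))
  draw(t,c,P,S,np.array([u0,v0])); t=cv2.copyMakeBorder(t,0,400-t.shape[0],0,0,0); o.append(t)
cv2.imwrite('pics/o4.png',np.hstack(o))
```

```text
(no output)
```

View pics/o4.png

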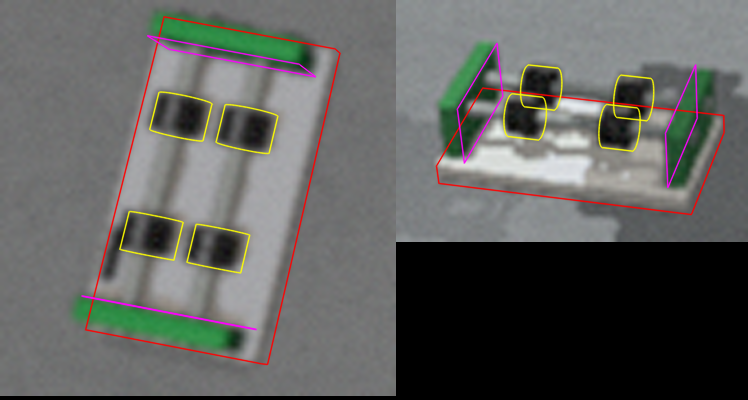

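Sleeves and base line up with the model at (488, 314.5), yaw -14.5°. Now I'll lower the tube.

```bash
python3 plan.py 488 314.5 62 165.5 6
```

```text
t 8.65 pos [486.7 315.  180.1] yaw 166.1 w 29.1 F [ 0.  -0.9 -0.1] j [-11.  32. -41. 111.  29.  47.   9.] n 6
-0.02 -0.00 1.97 0.1; -0.02 -0.00 1.97 0.1; -0.02 -0.00 1.97 0.1; -0.02 -0.00 1.97 0.1; -0.02 -0.00 1.97 0.1; -0.02 -0.00 1.97 0.1
```

>>> {"op": "carry_out", "data": {"moves": "-0.1 0 1 0.6; 0 0 2 0; 0 0 2.5 0; 0 0 2.5 0; 0 0 2 0; 0 0 1.2 0; 0 0 0.6 0; 0 0 0 0; 0 0 0 0"}}

```text
time_s: 9.78
ee_pos: [487.9, 316.3, 63.2]
eef_rot: [[-0.969, 0.248, 0.001], [0.248, 0.969, 0.001], [-0.001, 0.001, -1.0]]
ft_force: [0.3, -0.2, -0.1]
gripper_width: 29.3
```

```bash
python3 plan.py 488 314.5 50 165.5 4; python3 -c "
from h import *
snap('side','s3');snap('top','t3')
for c in 'ts':
  p=(488,314,60);k={'t':'top','s':'side'}[c];u,v=proj(k,[p])[0].astype(int)
  im=cv2.imread('pics/'+c+'3.png')[v-45:v+45,u-50:u+50]; cv2.imwrite('pics/c3'+c+'.png',cv2.resize(im,None,fx=4,fy=4,interpolation=2))
a=np.hstack([cv2.imread('pics/c3t.png'),cv2.imread('pics/c3s.png')]);cv2.imwrite('pics/c3.png',a)"
```

```text
t 9.78 pos [487.9 316.3  63.2] yaw 165.7 w 29.3 F [ 0.3 -0.2 -0.1] j [-17.  40. -33. 116.  38.  34.  -0.] n 4
-0.01 -0.04 0.33 0.0; -0.01 -0.04 0.33 0.0; -0.01 -0.04 0.33 0.0; -0.01 -0.04 0.33 0.0
```

View pics/c3.png

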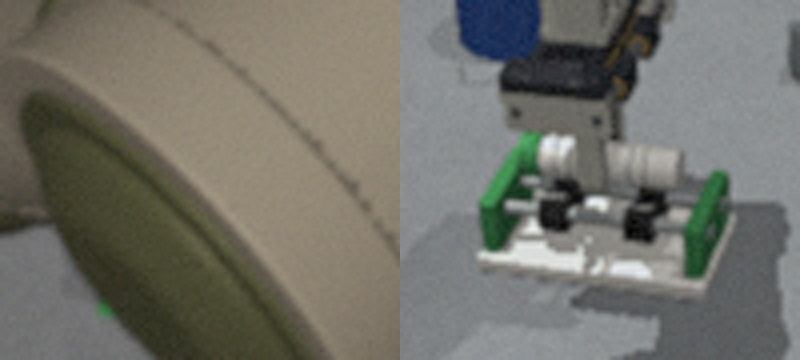

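The side view shows the tube between the cheeks and parallel to the rollers. I'll step it down the rest of the way.

>>> {"op": "carry_out", "data": {"moves": "0 -0.1 0.4 0; 0 0 0.4 0; 0 0 0.3 0; 0 0 0 0; 0 0 0 0"}}

```text
time_s: 10.5
ee_pos: [487.3, 315.1, 51.6]
eef_rot: [[-0.969, 0.247, -0.0], [0.247, 0.969, -0.0], [0.0, -0.0, -1.0]]
ft_force: [-0.9, 0.1, -0.9]
gripper_width: 29.4
```

```bash
python3 plan.py 488 314.5 49.5 165.5 2
```

```text
t 10.5 pos [487.3 315.1  51.6] yaw 165.7 w 29.4 F [-0.9  0.1 -0.9] j [-17.  41. -32. 117.  39.  33.  -1.] n 2
-0.04 -0.02 0.10 0.1; -0.04 -0.02 0.10 0.1
```

>>> {"op": "carry_out", "data": {"moves": "0 0 0.1 0; 0 0 0 0; 0 0 0 0"}}

```text
time_s: 10.88
ee_pos: [487.4, 315.3, 50.7]
eef_rot: [[-0.969, 0.248, 0.0], [0.248, 0.969, 0.0], [-0.0, 0.0, -1.0]]
ft_force: [1.0, 0.6, 1.2]
gripper_width: 29.0
```

>>> {"op": "carry_out", "data": {"moves": "0 0 0.1 0; 0 0 0 0; 0 0 0 0"}}

```text
time_s: 11.25
ee_pos: [487.6, 315.7, 50.1]
eef_rot: [[-0.969, 0.248, 0.001], [0.248, 0.969, 0.001], [-0.001, 0.001, -1.0]]
ft_force: [-0.3, 0.9, 5.5]
gripper_width: 29.4
```

There is contact at 5.5 N. Release slowly.

>>> {"op": "carry_out", "data": {"moves": "0 0 0 0; 0 0 0 0; 0 0 0 0", "grip": 3.4}}

```text
time_s: 11.62
ee_pos: [487.2, 314.8, 49.4]
eef_rot: [[-0.969, 0.248, -0.0], [0.248, 0.969, -0.0], [0.0, -0.001, -1.0]]
ft_force: [-0.4, 0.0, 0.3]
gripper_width: 33.7
```

>>> {"op": "carry_out", "data": {"moves": "0 0 0 0; 0 0 0 0; 0 0 0 0; 0 0 0 0", "grip": 5.5}}

```text
time_s: 12.12
ee_pos: [487.3, 315.1, 49.6]
eef_rot: [[-0.969, 0.248, -0.0], [0.248, 0.969, -0.0], [0.0, -0.0, -1.0]]
ft_force: [-0.0, 0.5, -0.2]
gripper_width: 55.0
```

```bash
python3 -c "
from h import *
snap('side','s4')
print([(np.round(d['xyz'],1),d['conf']) for d in robot.landmark_of('side','tube_center')][:2])
u,v=proj('side',[(488,314,60)])[0].astype(int)
im=cv2.imread('pics/s4.png')[v-45:v+45,u-50:u+50]; cv2.imwrite('pics/c4.png',cv2.resize(im,None,fx=5,fy=5,interpolation=2))"
```

```text
[(array([484. , 313.2,  64.5]), 0.77)]
```

View pics/c4.png

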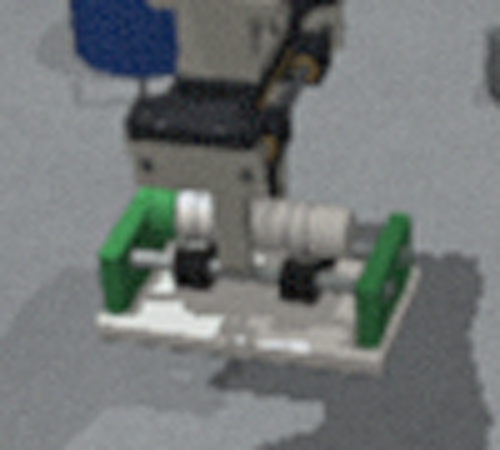

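The tube sits in the groove. I'll raise straight up and head for the yellow bottle.

>>> {"op": "carry_out", "data": {"moves": "0 0 -0.5 0; 0 0 -1.5 0; 0 0 -3 0; 0 0 -4 0; 0 0 -4 0; 0 0 -3 0; 0 0 -1 0"}}

```text
time_s: 13.1
ee_pos: [487.8, 315.6, 222.2]
eef_rot: [[-0.969, 0.248, 0.003], [0.248, 0.969, 0.002], [-0.002, 0.002, -1.0]]
ft_force: [0.9, -0.6, 0.4]
gripper_width: 55.0
```

```bash
python3 plan.py 659 141 205 30 18
```

```text
t 13.1 pos [487.8 315.6 222.2] yaw 165.7 w 55.0 F [ 0.9 -0.6  0.4] j [ -9.  30. -43. 109.  26.  51.  11.] n 18
-1.16 -0.70 0.10 7.5; -1.24 -0.55 0.10 7.5; -1.31 -0.38 0.10 7.5; -1.34 -0.20 0.10 7.5; -1.36 -0.03 0.10 7.5; -1.35 0.15 0.10 7.5; -1.32 0.33 0.10 7.5; -1.26 0.50 0.10 7.5; -1.19 0.66 0.10 7.5; -1.09 0.81 0.10 7.5; -0.97 0.95 0.10 7.5; -0.84 1.07 0.10 7.5; -0.70 1.17 0.10 7.5; -0.54 1.25 0.10 7.5; -0.37 1.31 0.10 7.5; -0.19 1.34 0.10 7.5; -0.01 1.36 0.10 7.5; 0.16 1.35 0.10 7.5
```

>>> {"op": "carry_out", "data": {"moves": "-1.2 -0.7 0 7.5; -1.2 -0.6 0 7.5; -1.3 -0.4 0 7.5; -1.3 -0.2 0 7.5; -1.4 0 0 7.5; -1.4 0.2 0.1 7.5; -1.3 0.3 0.1 7.5; -1.3 0.5 0.1 7.5; -1.2 0.7 0.2 7.5; -1.1 0.8 0.2 7.5; -1 1 0.2 7.5; -0.8 1.1 0.2 7.5; -0.7 1.2 0.2 7.5; -0.5 1.2 0.2 7.5; -0.4 1.3 0.2 7.5; -0.2 1.3 0.2 7.5; 0 1.4 0.1 7.5; 0.2 1.4 0 7.5; 0 0 0 0; 0 0 0 0", "grip": 8.8}}

```text
time_s: 15.6
ee_pos: [660.7, 141.3, 199.2]
eef_rot: [[0.858, 0.513, -0.001], [0.513, -0.858, 0.0], [-0.001, -0.001, -1.0]]
ft_force: [-0.4, 0.3, -1.3]
gripper_width: 87.9
```

```bash
python3 plan.py 659 141 27 30 7
python3 - <<'E'
from ov import *
snap('side','s5'); snap('top','t5')
for c in ('side','top'): print([(np.round(d['xyz'],1),d['conf']) for d in robot.landmark_of(c,'tube_center')][:2])
im=cv2.imread('pics/s5.png'); b=(488,314.5,np.radians(-14.5))
P=[(cyl(*b,62.7,-58,58,15),(0,0,255))]
u,v=proj('side',[(488,314,60)])[0].astype(int);S=5
t=cv2.resize(im[v-45:v+45,u-50:u+50],None,fx=S,fy=S,interpolation=2);t2=t.copy();draw(t,'side',P,S,np.array([u-50,v-45]))
cv2.imwrite('pics/c5.png',t)
E
```

```text
t 15.6 pos [660.7 141.3 199.2] yaw 30.9 w 87.9 F [-0.4  0.3 -1.3] j [-14.  32.  -4.  99.   3.  49. -79.] n 7
-0.02 -0.01 2.46 0.1; -0.02 -0.01 2.46 0.1; -0.02 -0.01 2.46 0.1; -0.02 -0.01 2.46 0.1; -0.02 -0.01 2.46 0.1; -0.02 -0.01 2.46 0.1; -0.02 -0.01 2.46 0.1
[(array([487.2, 316.2,  62.7]), 0.71)]
[(array([487.4, 311.1,  62.2]), 0.74)]
```

View pics/c5.png

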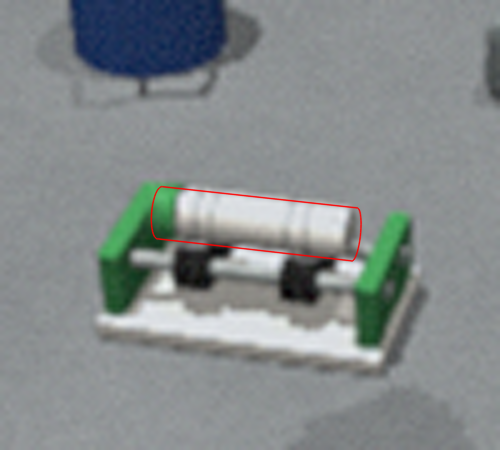

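View pics/s5.png

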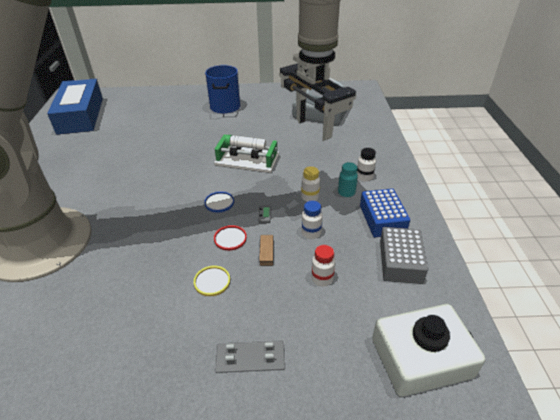

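The tube is seated correctly, since the overlay matches it. Now I'll go down over the yellow bottle.

>>> {"op": "carry_out", "data": {"moves": "-0.1 0 2 0; 0 0 3.5 0; 0 0 3.5 0; 0 0 3 0; 0 0 2.5 0; 0 0 1.7 0; 0 0 1 0; 0 0 0 0; 0 0 0 0"}}

```text
time_s: 16.92
ee_pos: [661.1, 140.3, 28.4]
eef_rot: [[0.86, 0.51, 0.001], [0.51, -0.86, 0.0], [0.001, 0.0, -1.0]]
ft_force: [0.4, 0.0, 0.4]
gripper_width: 88.0
```

>>> {"op": "carry_out", "data": {"moves": "0 0 0 0; 0 0 0 0; 0 0 0 0; 0 0 0 0; 0 0 0 0; 0 0 0 0; 0 0 0 0; 0 0 0 0", "grip": 4}}

```text
time_s: 17.92
ee_pos: [660.5, 140.2, 27.6]
eef_rot: [[0.86, 0.51, -0.0], [0.51, -0.86, 0.0], [-0.0, -0.0, -1.0]]
ft_force: [-0.4, -0.0, 1.1]
gripper_width: 47.2
```

>>> {"op": "carry_out", "data": {"moves": "0 0 -0.5 0; 0 0 -1.5 0; 0 0 -2.5 0; 0 0 -3 0; 0 0 -2.5 0; 0 0 -1.5 0; 0 0 -0.5 0"}}

```text
time_s: 18.8
ee_pos: [660.9, 140.2, 148.8]
eef_rot: [[0.86, 0.51, 0.001], [0.51, -0.86, 0.0], [0.001, 0.0, -1.0]]
ft_force: [0.5, 0.7, -1.8]
gripper_width: 47.6
```

```bash
python3 plan.py 424.5 -136.5 147 15 12
```

```text
t 18.8 pos [660.9 140.2 148.8] yaw 30.7 w 47.6 F [ 0.5  0.7 -1.8] j [-14.  35.  -4. 102.   3.  43. -79.] n 12
-2.87 0.98 0.02 1.3; -2.85 1.04 0.02 1.3; -2.82 1.11 0.02 1.3; -2.80 1.17 0.02 1.3; -2.77 1.24 0.02 1.3; -2.74 1.30 0.02 1.3; -2.71 1.36 0.02 1.3; -2.68 1.42 0.02 1.3; -2.65 1.48 0.02 1.3; -2.61 1.54 0.02 1.3; -2.57 1.60 0.02 1.3; -2.54 1.66 0.02 1.3
```

>>> {"op": "carry_out", "data": {"moves": "-2.9 1 0 1.3; -2.9 1 0 1.3; -2.8 1.1 0 1.3; -2.8 1.2 0 1.3; -2.8 1.2 0 1.3; -2.7 1.3 0 1.3; -2.7 1.4 0 1.3; -2.7 1.4 0 1.3; -2.6 1.5 0 1.3; -2.6 1.5 0 1.3; -2.6 1.6 0 1.3; -2.5 1.7 0 1.3; 0 0 0 0; 0 0 0 0"}}

```text
time_s: 20.55
ee_pos: [424.8, -136.4, 147.5]
eef_rot: [[0.966, 0.26, 0.0], [0.26, -0.966, 0.0], [0.0, -0.0, -1.0]]
ft_force: [1.3, 0.3, -1.3]
gripper_width: 48.0
```

```bash
python3 plan.py 424.5 -136.5 35 15 6
```

```text
t 20.55 pos [ 424.8 -136.4  147.5] yaw 15.1 w 48.0 F [ 1.3  0.3 -1.3] j [ 12.  22.  -2. 131.   1.  27. -66.] n 6
-0.01 0.00 1.87 0.0; -0.01 0.00 1.87 0.0; -0.01 0.00 1.87 0.0; -0.01 0.00 1.87 0.0; -0.01 0.00 1.87 0.0; -0.01 0.00 1.87 0.0
```

Lower to TCP z ≈ 34. The bottle should touch the dish floor at about 30.5.

>>> {"op": "carry_out", "data": {"moves": "0 0 1.5 0; 0 0 2.5 0; 0 0 2.5 0; 0 0 2.3 0; 0 0 1.5 0; 0 0 1 0; 0 0 0 0; 0 0 0 0"}}

```text
time_s: 21.55
ee_pos: [424.7, -136.6, 34.9]
eef_rot: [[0.966, 0.26, 0.0], [0.26, -0.966, -0.0], [0.0, 0.0, -1.0]]
ft_force: [0.3, 0.3, -0.8]
gripper_width: 47.3
```

>>> {"op": "carry_out", "data": {"moves": "0 0 0.2 0; 0 0 0 0; 0 0 0 0"}}

```text
time_s: 21.92
ee_pos: [424.4, -136.8, 32.8]
eef_rot: [[0.966, 0.26, 0.0], [0.26, -0.966, -0.0], [0.0, 0.0, -1.0]]
ft_force: [-0.5, 0.0, -2.3]
gripper_width: 47.7
```

>>> {"op": "carry_out", "data": {"moves": "0 0 0.1 0; 0 0 0 0; 0 0 0 0"}}

```text
time_s: 22.3
ee_pos: [424.4, -136.7, 31.6]
eef_rot: [[0.966, 0.26, -0.0], [0.26, -0.966, -0.0], [-0.0, -0.0, -1.0]]
ft_force: [-0.2, 0.7, -1.1]
gripper_width: 47.4
```

>>> {"op": "carry_out", "data": {"moves": "0 0 0.1 0; 0 0 0 0; 0 0 0 0"}}

```text
time_s: 22.68
ee_pos: [424.3, -136.7, 30.6]
eef_rot: [[0.966, 0.26, -0.0], [0.26, -0.966, 0.0], [-0.0, -0.0, -1.0]]
ft_force: [-0.1, 0.1, -1.8]
gripper_width: 47.4
```

>>> {"op": "carry_out", "data": {"moves": "0 0 0.1 0; 0 0 0 0; 0 0 0 0"}}

```text
time_s: 23.05
ee_pos: [424.4, -136.7, 30.4]
eef_rot: [[0.966, 0.26, 0.001], [0.26, -0.966, -0.0], [0.001, 0.0, -1.0]]
ft_force: [-1.8, 1.5, 17.6]
gripper_width: 47.2
```

There is firm contact, so release.

>>> {"op": "carry_out", "data": {"moves": "0 0 -0.1 0; 0 0 0 0", "grip": 5.2}}

```text
time_s: 23.3
ee_pos: [424.4, -136.7, 30.7]
eef_rot: [[0.966, 0.26, 0.0], [0.26, -0.966, -0.0], [0.0, 0.0, -1.0]]
ft_force: [-0.3, 0.7, 0.4]
gripper_width: 51.8
```

>>> {"op": "carry_out", "data": {"moves": "0 0 0 0; 0 0 0 0; 0 0 0 0; 0 0 0 0", "grip": 8.8}}

```text
time_s: 23.8
ee_pos: [424.3, -136.7, 30.6]
eef_rot: [[0.966, 0.26, -0.0], [0.26, -0.966, 0.0], [-0.0, -0.0, -1.0]]
ft_force: [1.0, -0.1, 0.4]
gripper_width: 85.9
```

>>> {"op": "carry_out", "data": {"moves": "0 0 -1 0; 0 0 -2.5 0; 0 0 -4 0; 0 0 -4.5 0; 0 0 -4 0; 0 0 -1.5 0"}}

```text
time_s: 24.55
ee_pos: [424.8, -136.9, 208.6]
eef_rot: [[0.966, 0.26, 0.004], [0.26, -0.966, -0.001], [0.003, 0.002, -1.0]]
ft_force: [-0.4, -0.2, -0.7]
gripper_width: 87.9
```

```bash
python3 plan.py 661.5 -135.5 185 30 7;  python3 - <<'E'
from ov import *
snap('side','s6'); snap('top','t6')
for c in ('side','top'): print([(np.round(d['xyz'],1),d['conf']) for d in robot.landmark_of(c,'bottle_yellow_center')][:3])
P=parts((488,315,-14),(508,-318,1),[(424.5,-137),(661.5,-135.5),(650,4.5)],[(424.5,-137)])
sheet([('side','s6'),('top','t6')],P,[(424,-137,40,40),(662,-135,40,35)],'pics/c6.png')
E
```

```text
t 24.55 pos [ 424.8 -136.9  208.6] yaw 15.1 w 87.9 F [-0.4 -0.2 -0.7] j [ 12.  16.  -2. 128.   1.  36. -66.] n 7
3.27 0.86 0.34 -2.1; 3.24 0.98 0.34 -2.1; 3.20 1.10 0.34 -2.1; 3.15 1.22 0.34 -2.1; 3.11 1.33 0.34 -2.1; 3.05 1.45 0.34 -2.1; 3.00 1.56 0.34 -2.1
[(array([ 425.9, -137.2,   50.4]), 0.68)]
[(array([759. , 152.1,  44.8]), 0.6)]
```

View pics/c6.png

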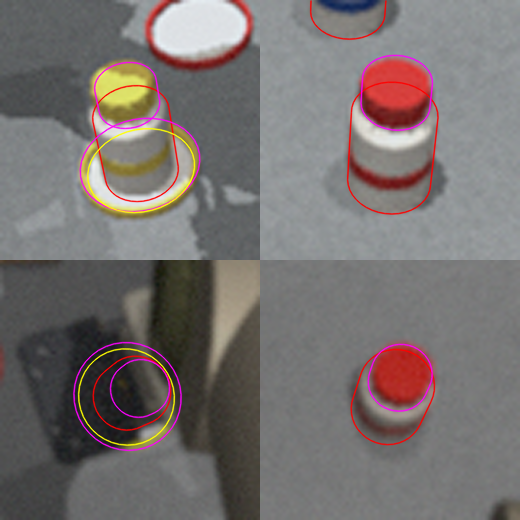

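The yellow bottle stands upright inside its dish, within about 3 mm. Red is next.

>>> {"op": "carry_out", "data": {"moves": "3.3 0.9 0 -2.1; 3.2 1 0 -2.1; 3.2 1.1 0 -2.1; 3.2 1.2 0 -2.1; 3.1 1.3 0.4 -2.1; 3 1.4 1 -2.1; 3 1.6 1 -2.1; 0 0 0 0; 0 0 0 0"}}

```text
time_s: 25.88
ee_pos: [659.5, -135.7, 180.2]
eef_rot: [[0.868, 0.496, -0.003], [0.496, -0.868, 0.0], [-0.002, -0.002, -1.0]]
ft_force: [0.5, -0.1, -0.3]
gripper_width: 87.8
```

```bash
python3 plan.py 661.5 -135.5 27.5 30 7
```

```text
t 25.88 pos [ 659.5 -135.7  180.2] yaw 29.7 w 87.8 F [ 0.5 -0.1 -0.3] j [ 10.  33.  -5. 101.   4.  47. -57.] n 7
0.03 0.01 2.18 -0.0; 0.03 0.01 2.18 -0.0; 0.03 0.01 2.18 -0.0; 0.03 0.01 2.18 -0.0; 0.03 0.01 2.18 -0.0; 0.03 0.01 2.18 -0.0; 0.03 0.01 2.18 -0.0
```

>>> {"op": "carry_out", "data": {"moves": "0.2 0.1 1.5 0; 0 0 3 0; 0 0 3.2 0; 0 0 3 0; 0 0 2.3 0; 0 0 1.4 0; 0 0 0.9 0; 0 0 0 0; 0 0 0 0"}}

```text
time_s: 27.0
ee_pos: [663.5, -135.8, 29.4]
eef_rot: [[0.868, 0.496, 0.001], [0.496, -0.868, -0.0], [0.001, 0.001, -1.0]]
ft_force: [-0.8, 0.6, 0.6]
gripper_width: 88.3
```

>>> {"op": "carry_out", "data": {"moves": "0 0 0 0; 0 0 0 0; 0 0 0 0; 0 0 0 0; 0 0 0 0; 0 0 0 0; 0 0 0 0; 0 0 0 0", "grip": 4}}

```text
time_s: 28.0
ee_pos: [663.1, -135.7, 28.6]
eef_rot: [[0.868, 0.496, 0.0], [0.496, -0.868, -0.0], [-0.0, 0.0, -1.0]]
ft_force: [0.5, 0.6, 1.1]
gripper_width: 47.4
```

>>> {"op": "carry_out", "data": {"moves": "0 0 -0.5 0; 0 0 -1.5 0; 0 0 -2.5 0; 0 0 -3 0; 0 0 -2.5 0; 0 0 -1.5 0; 0 0 -0.5 0"}}

```text
time_s: 28.88
ee_pos: [663.3, -135.7, 149.8]
eef_rot: [[0.868, 0.496, 0.001], [0.496, -0.868, -0.0], [0.001, 0.001, -1.0]]
ft_force: [-0.2, -0.1, -1.6]
gripper_width: 47.2
```

```bash
python3 plan.py 457 -9 147 15 8
```

```text
t 28.88 pos [ 663.3 -135.7  149.8] yaw 29.8 w 47.2 F [-0.2 -0.1 -1.6] j [ 10.  35.  -5. 102.   4.  43. -58.] n 8
-1.45 -2.66 0.04 1.8; -1.54 -2.61 0.04 1.8; -1.62 -2.56 0.04 1.8; -1.70 -2.50 0.04 1.8; -1.78 -2.45 0.04 1.8; -1.86 -2.39 0.04 1.8; -1.94 -2.33 0.04 1.8; -2.01 -2.26 0.04 1.8
```

>>> {"op": "carry_out", "data": {"moves": "-1.5 -2.7 0 1.8; -1.5 -2.6 0 1.8; -1.6 -2.6 0 1.8; -1.7 -2.5 0 1.8; -1.8 -2.4 0 1.8; -1.9 -2.4 0 1.8; -1.9 -2.3 0 1.8; -2 -2.3 0 1.8; 0 0 0 0; 0 0 0 0"}}

```text
time_s: 30.12
ee_pos: [456.8, -9.2, 148.5]
eef_rot: [[0.964, 0.266, 0.0], [0.266, -0.964, -0.0], [0.0, 0.0, -1.0]]
ft_force: [-0.5, 0.1, -1.4]
gripper_width: 47.3
```

```bash
python3 plan.py 457 -9 34 15 6
```

```text
t 30.12 pos [456.8  -9.2 148.5] yaw 15.4 w 47.3 F [-0.5  0.1 -1.4] j [ -5.  23.  -1. 130.   1.  27. -82.] n 6
0.00 -0.00 1.91 0.1; 0.00 -0.00 1.91 0.1; 0.00 -0.00 1.91 0.1; 0.00 -0.00 1.91 0.1; 0.00 -0.00 1.91 0.1; 0.00 -0.00 1.91 0.1
```

>>> {"op": "carry_out", "data": {"moves": "0 0 1.5 0; 0 0 2.5 0; 0 0 2.5 0; 0 0 2.3 0; 0 0 1.6 0; 0 0 0.9 0; 0 0 0 0; 0 0 0.1 0; 0 0 0.1 0; 0 0 0 0; 0 0 0 0"}}

```text
time_s: 31.5
ee_pos: [456.2, -9.1, 33.9]
eef_rot: [[0.964, 0.265, 0.0], [0.265, -0.964, 0.0], [0.0, 0.0, -1.0]]
ft_force: [-0.1, -0.0, -1.3]
gripper_width: 47.3
```

>>> {"op": "carry_out", "data": {"moves": "0 0 0.1 0; 0 0 0 0; 0 0 0 0"}}

```text
time_s: 31.88
ee_pos: [456.1, -9.1, 32.6]
eef_rot: [[0.964, 0.265, -0.0], [0.265, -0.964, -0.0], [-0.0, 0.0, -1.0]]
ft_force: [-0.4, 0.2, -1.2]
gripper_width: 47.4
```

>>> {"op": "carry_out", "data": {"moves": "0 0 0.1 0; 0 0 0 0; 0 0 0 0"}}

```text
time_s: 32.25
ee_pos: [456.1, -9.1, 31.6]
eef_rot: [[0.964, 0.265, -0.0], [0.265, -0.964, -0.0], [-0.0, -0.0, -1.0]]
ft_force: [-0.1, -0.2, -1.1]
gripper_width: 47.5
```

>>> {"op": "carry_out", "data": {"moves": "0 0 0.1 0; 0 0 0 0; 0 0 0 0"}}

```text
time_s: 32.62
ee_pos: [456.1, -9.1, 31.4]
eef_rot: [[0.964, 0.265, 0.001], [0.265, -0.964, 0.0], [0.001, 0.0, -1.0]]
ft_force: [-2.4, -0.0, 15.6]
gripper_width: 47.7
```

>>> {"op": "carry_out", "data": {"moves": "0 0 -0.1 0; 0 0 0 0", "grip": 5.2}}

```text
time_s: 32.88
ee_pos: [456.3, -9.1, 31.7]
eef_rot: [[0.964, 0.265, 0.0], [0.265, -0.964, 0.0], [0.0, 0.0, -1.0]]
ft_force: [-0.6, -0.5, -0.1]
gripper_width: 52.1
```

>>> {"op": "carry_out", "data": {"moves": "0 0 0 0; 0 0 0 0; 0 0 0 0; 0 0 0 0", "grip": 8.8}}

```text
time_s: 33.38
ee_pos: [456.1, -9.1, 31.6]
eef_rot: [[0.964, 0.265, -0.0], [0.265, -0.964, -0.0], [-0.0, -0.0, -1.0]]
ft_force: [-0.0, -0.2, -0.1]
gripper_width: 85.9
```

>>> {"op": "carry_out", "data": {"moves": "0 0 -1 0; 0 0 -2.5 0; 0 0 -4 0; 0 0 -4.5 0; 0 0 -4 0; 0 0 -1.5 0"}}

```text
time_s: 34.12
ee_pos: [456.6, -9.1, 209.6]
eef_rot: [[0.964, 0.265, 0.004], [0.265, -0.964, 0.0], [0.004, 0.001, -1.0]]
ft_force: [-0.3, -0.2, -0.3]
gripper_width: 87.8
```

```bash
python3 plan.py 650 4.5 190 30 5;  python3 - <<'E'
from ov import *
snap('side','s7')
P=parts((488,315,-14),(508,-318,1),[(424.5,-137),(457,-10),(650,4.5)],[(424.5,-137),(457,-10)])
sheet([('side','s7')],P,[(457,-10,40,40),(650,4,40,40)],'pics/c7.png')
E
```

```text
t 34.12 pos [456.6  -9.1 209.6] yaw 15.4 w 87.8 F [-0.3 -0.2 -0.3] j [ -5.  17.  -1. 126.   1.  37. -81.] n 5
3.80 0.76 0.39 -2.9; 3.76 0.95 0.39 -2.9; 3.70 1.15 0.39 -2.9; 3.64 1.33 0.39 -2.9; 3.57 1.52 0.39 -2.9
```

View pics/c7.png

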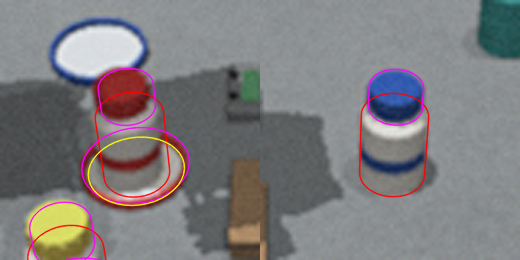

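The red bottle is upright in its dish, about 1 mm off. Blue is the last one.

>>> {"op": "carry_out", "data": {"moves": "3.8 0.8 0 -2.9; 3.8 0.9 0 -2.9; 3.7 1.1 0.5 -2.9; 3.6 1.3 0.7 -2.9; 3.6 1.5 0.8 -2.9; 0 0 0 0; 0 0 0 0"}}

```text
time_s: 35.05
ee_pos: [648.1, 5.3, 186.1]
eef_rot: [[0.867, 0.497, -0.002], [0.497, -0.867, -0.0], [-0.002, -0.001, -1.0]]
ft_force: [-0.8, 0.5, -0.2]
gripper_width: 87.8
```

```bash
python3 plan.py 649.5 4 27.5 30 7
```

```text
t 35.05 pos [648.1   5.3 186.1] yaw 29.8 w 87.8 F [-0.8  0.5 -0.2] j [ -3.  31.  -4. 104.   3.  45. -69.] n 7
0.01 0.03 2.27 -0.0; 0.01 0.03 2.27 -0.0; 0.01 0.03 2.27 -0.0; 0.01 0.03 2.27 -0.0; 0.01 0.03 2.27 -0.0; 0.01 0.03 2.27 -0.0; 0.01 0.03 2.27 -0.0
```

>>> {"op": "carry_out", "data": {"moves": "0 0.1 1.6 0; 0 0 3.1 0; 0 0 3.3 0; 0 0 3.1 0; 0 0 2.4 0; 0 0 1.4 0; 0 0 0.9 0; 0 0 0 0; 0 0 0 0"}}

```text
time_s: 36.17
ee_pos: [650.2, 4.6, 29.4]
eef_rot: [[0.867, 0.498, 0.001], [0.498, -0.867, 0.0], [0.001, 0.001, -1.0]]
ft_force: [-0.1, -0.7, 1.0]
gripper_width: 88.1
```

>>> {"op": "carry_out", "data": {"moves": "0 0 0 0; 0 0 0 0; 0 0 0 0; 0 0 0 0; 0 0 0 0; 0 0 0 0; 0 0 0 0; 0 0 0 0", "grip": 4}}

```text
time_s: 37.17
ee_pos: [649.8, 4.6, 28.6]
eef_rot: [[0.867, 0.498, -0.0], [0.498, -0.867, -0.0], [-0.0, 0.0, -1.0]]
ft_force: [-0.0, -0.2, 0.0]
gripper_width: 47.6
```

>>> {"op": "carry_out", "data": {"moves": "0 0 -0.5 0; 0 0 -1.5 0; 0 0 -2.5 0; 0 0 -3 0; 0 0 -2.5 0; 0 0 -1.5 0; 0 0 -0.5 0"}}

```text
time_s: 38.05
ee_pos: [650.1, 4.6, 149.8]
eef_rot: [[0.867, 0.498, 0.001], [0.498, -0.867, 0.0], [0.001, 0.001, -1.0]]
ft_force: [0.9, -0.2, -2.2]
gripper_width: 47.6
```

```bash
python3 plan.py 421 125 147 30 8
```

```text
t 38.05 pos [650.1   4.6 149.8] yaw 29.9 w 47.6 F [ 0.9 -0.2 -2.2] j [ -3.  34.  -4. 105.   4.  41. -69.] n 8
-1.73 -2.73 0.03 -0.0; -1.73 -2.73 0.03 -0.0; -1.73 -2.73 0.03 -0.0; -1.73 -2.73 0.03 -0.0; -1.73 -2.73 0.03 -0.0; -1.73 -2.73 0.03 -0.0; -1.73 -2.73 0.03 -0.0; -1.73 -2.73 0.03 -0.0
```

>>> {"op": "carry_out", "data": {"moves": "-1.7 -2.7 0 0; -1.7 -2.7 0 0; -1.7 -2.7 0 0; -1.7 -2.7 0 0; -1.7 -2.7 0 0; -1.7 -2.7 0 0; -1.8 -2.8 0 0; -1.8 -2.8 0 0; 0 0 0 0; 0 0 0 0"}}

```text
time_s: 39.3
ee_pos: [422.1, 124.9, 148.5]
eef_rot: [[0.867, 0.498, 0.0], [0.498, -0.867, -0.0], [0.0, 0.0, -1.0]]
ft_force: [1.0, 0.0, -1.9]
gripper_width: 47.1
```

```bash
python3 plan.py 421 125 34 30 6
```

```text
t 39.3 pos [422.1 124.9 148.5] yaw 29.9 w 47.1 F [ 1.   0.  -1.9] j [-21.  22.  -4. 132.   3.  27. -88.] n 6
-0.01 -0.01 1.91 -0.0; -0.01 -0.01 1.91 -0.0; -0.01 -0.01 1.91 -0.0; -0.01 -0.01 1.91 -0.0; -0.01 -0.01 1.91 -0.0; -0.01 -0.01 1.91 -0.0
```

>>> {"op": "carry_out", "data": {"moves": "-0.1 0 1.5 0; 0 0 2.5 0; 0 0 2.5 0; 0 0 2.3 0; 0 0 1.6 0; 0 0 0.9 0; 0 0 0 0; 0 0 0.1 0; 0 0 0.1 0; 0 0 0 0; 0 0 0 0"}}

```text
time_s: 40.67
ee_pos: [420.8, 124.5, 33.8]
eef_rot: [[0.867, 0.498, 0.0], [0.498, -0.867, 0.0], [0.0, 0.0, -1.0]]
ft_force: [-0.2, 1.5, -1.5]
gripper_width: 47.3
```

>>> {"op": "carry_out", "data": {"moves": "0 0 0.1 0; 0 0 0 0; 0 0 0 0"}}

```text
time_s: 41.05
ee_pos: [420.7, 124.5, 32.6]
eef_rot: [[0.867, 0.498, -0.0], [0.498, -0.867, -0.0], [-0.0, -0.0, -1.0]]
ft_force: [-0.4, -0.1, -0.9]
gripper_width: 47.0
```

>>> {"op": "carry_out", "data": {"moves": "0 0 0.1 0; 0 0 0 0; 0 0 0 0"}}

```text
time_s: 41.42
ee_pos: [420.7, 124.5, 31.6]
eef_rot: [[0.867, 0.498, -0.0], [0.498, -0.867, -0.0], [-0.0, -0.0, -1.0]]
ft_force: [-0.0, 0.3, -1.2]
gripper_width: 47.4
```

>>> {"op": "carry_out", "data": {"moves": "0 0 0.1 0; 0 0 0 0; 0 0 0 0"}}

```text
time_s: 41.8
ee_pos: [420.7, 124.5, 31.4]
eef_rot: [[0.867, 0.498, 0.001], [0.498, -0.867, 0.0], [0.001, 0.0, -1.0]]
ft_force: [-3.0, 0.2, 16.8]
gripper_width: 47.2
```

>>> {"op": "carry_out", "data": {"moves": "0 0 -0.1 0; 0 0 0 0", "grip": 5.2}}

```text
time_s: 42.05
ee_pos: [420.8, 124.5, 31.7]
eef_rot: [[0.867, 0.498, 0.0], [0.498, -0.867, 0.0], [0.0, 0.0, -1.0]]
ft_force: [-0.3, -0.1, 0.7]
gripper_width: 52.0
```

>>> {"op": "carry_out", "data": {"moves": "0 0 0 0; 0 0 0 0; 0 0 0 0; 0 0 0 0", "grip": 8.8}}

```text
time_s: 42.55
ee_pos: [420.7, 124.4, 31.6]
eef_rot: [[0.867, 0.498, -0.0], [0.498, -0.867, -0.0], [-0.0, -0.0, -1.0]]
ft_force: [0.3, -0.1, 0.2]
gripper_width: 86.5
```

>>> {"op": "carry_out", "data": {"moves": "0 0 -1 0; 0 0 -2.5 0; 0 0 -4 0; 0 0 -4.5 0; 0 0 -4 0; 0 0 -1.5 0"}}

```text
time_s: 43.3
ee_pos: [421.2, 124.5, 209.6]
eef_rot: [[0.867, 0.498, 0.004], [0.498, -0.867, 0.001], [0.004, 0.001, -1.0]]
ft_force: [-0.2, 0.7, -0.2]
gripper_width: 87.7
```

```bash
python3 plan.py 750 0 300 30 8
```

```text
t 43.3 pos [421.2 124.5 209.6] yaw 29.9 w 87.7 F [-0.2  0.7 -0.2] j [-19.  16.  -6. 128.   3.  36. -87.] n 8
2.79 3.40 -1.13 -0.0; 2.79 3.40 -1.13 -0.0; 2.79 3.40 -1.13 -0.0; 2.79 3.40 -1.13 -0.0; 2.79 3.40 -1.13 -0.0; 2.78 3.40 -1.13 -0.0; 2.78 3.40 -1.13 -0.0; 2.78 3.40 -1.13 -0.0
```

I'll move the arm aside so both cameras can see everything.

>>> {"op": "carry_out", "data": {"moves": "-1.1 4.7 -0.5 0; -1.1 4.7 -0.5 0; -1.1 4.7 -0.5 0; -1.1 4.7 -0.5 0; -1.1 4.7 -0.5 0; -1.1 4.7 -0.5 0; -1.1 4.7 -0.5 0; -1.1 4.7 -0.5 0; -1.1 4.7 -0.5 0; -1.1 4.7 -0.5 0; -1.1 4.7 -0.5 0; -1.1 4.7 -0.5 0; -1.1 4.7 -0.5 0; 0 0 0 0; 0 0 0 0; 0 0 0 0"}}

```text
time_s: 45.3
ee_pos: [601.1, -475.0, 272.0]
eef_rot: [[0.866, 0.499, 0.0], [0.499, -0.866, 0.001], [0.0, -0.001, -1.0]]
ft_force: [0.1, -0.3, -0.2]
gripper_width: 87.7
```

Run:
```python
from ov import *
snap('side','s8');snap('top','t8')
for t in ['bottle_red_center','bottle_blue_center','bottle_yellow_center','tube_center']:
  for c in ('top','side'): print(c,t,[(np.round(d['xyz'],1).tolist(),round(d['conf'],2)) for d in robot.landmark_of(c,t)][:3])
d=[(424.5,-137),(457,-10),(421,124)]
P=[]
R=(0,0,255);M=(255,0,255)
for x,y in d: P+=[(np.vstack([disc(x,y,3,24),disc(x,y,61,24)]),R),(np.vstack([disc(x,y,69,19),disc(x,y,88,19)]),M),(disc(x,y,9,39),M)]
b=(488,314.5,np.radians(-14.5)); P+=[(cyl(*b,62.7,-58,58,15),R)]
F=[('side','s8'),('top','t8')]
sheet(F,P,[(424,-137,40,40),(457,-10,40,40),(421,124,40,40)],'pics/c8.png')
sheet(F,P,[(488,314,50,50)],'pics/c9.png')
s=robot.state();print(s['time_s'],s['ee_pos'])
```

```text
top bottle_red_center [([451.3, -8.6, 46.7], 0.81)]
side bottle_red_center [([456.3, -10.3, 44.4], 0.56)]
top bottle_blue_center [([419.6, 128.3, 44.5], 0.62)]
side bottle_blue_center []
top bottle_yellow_center [([419.9, -133.2, 41.4], 0.76), ([759.3, 153.5, 45.2], 0.59)]
side bottle_yellow_center [([426.9, -137.6, 49.4], 0.67)]
top tube_center [([487.0, 314.1, 61.1], 0.87)]
side tube_center [([488.6, 317.2, 62.5], 0.97)]
45.8 [ 600.96062601 -476.54977691  271.57508431]
```

View pics/c8.png

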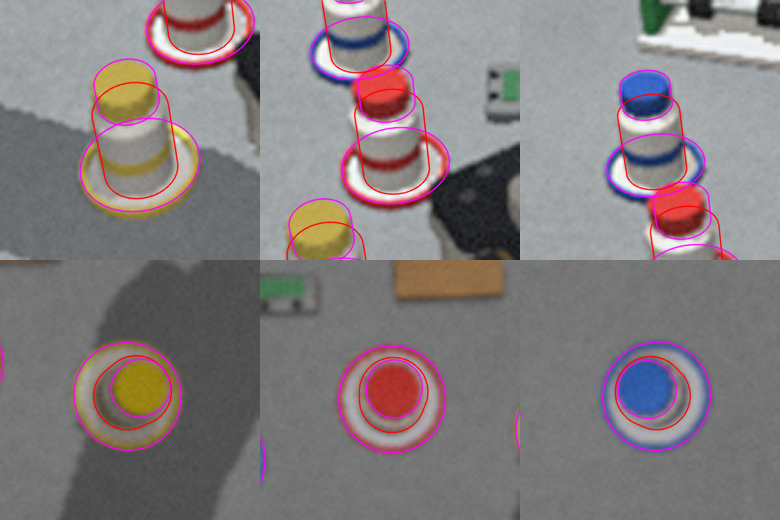

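View pics/c9.png

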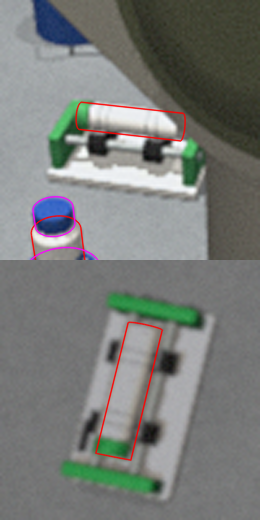

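View pics/t8.png

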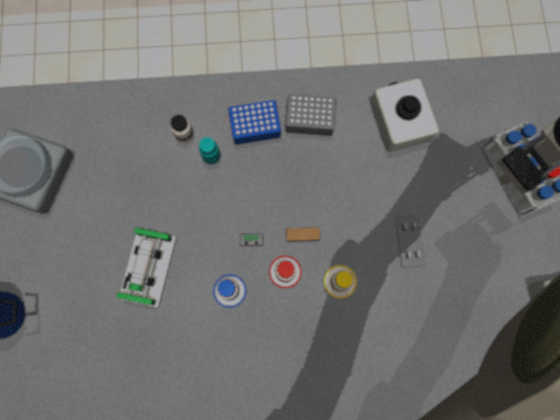

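All four parts match the models in both views. The gripper is clear at z ≈ 272 mm with no force on it, so I'll hand in.

```bash
python3 -c "
from h import *
s=robot.state();print(np.round(s['ft_force'],1),np.abs(s['qvel']).max());print(robot.job_done())"
```

```text
[-0.1  0.5  0.4] 0.12020974609986802
the job is handed in; nothing more can be done
None
```

I laid the tube in the roller groove with its cap towards the robot-side cheek. I then stood the yellow, red and blue bottles in their own dishes. Each part was lowered in about 1 mm steps until I felt contact (5.5 N for the tube, 16–18 N for the bottles), then released slowly. The job was handed in at about 46 s of the 128 s allowed.

- **Bottles:** overlays in both cameras show all three upright on the dish floors, about 1–3 mm from centre against the 13 mm limit.
- **Tube:** the overlays and both network readings agree. It sits within about 3 mm of the bed centre, at an axis height of 61–62.5 mm, parallel to the rollers.
- **Arm:** the gripper was at z ≈ 272 mm, with no significant force on it, when I handed in.
- **Checks that disagreed or were missing:**
  - The top-camera network put the red and yellow bottles up to about 6 mm off centre in x. The overlays and the side camera did not.
  - The side camera returned nothing for the blue bottle in the last look, so its reading there rests on the top camera and the overlays.
  - Roller angle was never measured. I only know there was no sideways force of note when the tube touched down.

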